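Lay the flattening plate on the splint sheet, edge first

ROBOT

A 6-joint arm with a two-finger parallel gripper is mounted at the origin on the work surface. World frame = base frame: x ahead of the robot, y to its left, z up, the work surface at z = 0. Lengths are in mm, angles in degrees, forces in N, time in s.
With the tool pointing down it reaches from about 350 to 850 mm from the base axis. Payload 8.1 kg.
Tool frame: the origin (TCP) lies at the very end of the fingers, on their centre line; the grasp point (between the pads) lies 19 mm behind it; z points along the fingers, y is the direction in which the jaws open and shut (so a half turn about z gives the same grasp; the last joint's range is limited). The gripper opens to 85 mm and grips with 20 to 120 N. Pads are 22 mm wide; open, the fingers measure 114 mm over their backs; the gripper's body (76 mm by 85 mm) begins 54 mm behind the grasp point. The pads swing forward as they close: fully open they stand 13 mm farther back than shut.
Start: joints at [58.419, 7.471, 85.268, -0, 87.261, -4.893], TCP at [269.463, 536.092, 231.292] pointing down, gripper open.
Joint ranges: [-169.43, 169.43], [-51.17, 129.36], [1.28, 143.12], [-76.62, 256.62], [0, 156.53], [-152.29, 152.29]. Speed limits (degrees/s): [136.94, 136.94, 159.86, 180, 180, 180].

INTERFACE

Orientations are given as [roll, pitch, yaw] about the fixed x, y, z axes, in that order (R = Rz(yaw) Ry(pitch) Rx(roll)).
In Python, from bench import r gives the robot as it stands.
- The arm moves only by the shell command python3 -m crank 'ROWS' [OPENING] [FORCE]. ROWS is JSON, a list that holds one entry, the list of rows, each a list of 6 numbers: the shift along the tool's x, y, z in m, then the turn, a rotation vector about the tool's x, y, z in rad. A call has 1 to 10 rows; each row is the pose to reach, as a shift and turn from the pose measured when the call began, along the tool's axes at that moment; what a row does not reach only later rows make up. A row lasts 1/8 s, in which the tool goes at most 62.5 mm and 10.7 degrees, less where a joint would pass 70% of its speed; a pose out of reach is approached as far as the arm can. A call with a gripper value outside its range is refused whole. OPENING is the closure, from 0 (fully open) to 1 (shut), set as the call begins (- or left out, the last holds). The fingers move at their own pace and stop on an object; FORCE is the grip in N (left out, the last holds). Time passes only in rows, so rows that repeat a pose let the fingers close. It gives the time, the measured TCP pose, the force and the opening at its end, in the units of the state.
- r.sense(): the state, without advancing time (a new reading comes with each control period).
- r.snapshot(name): name is "side" or "top"; returns (picture, depth): 384x512x3 uint8, blue, green, red; 384x512 float32, mm along the optical axis (not along the pixel's ray), 0 where there is no reading.
- r.get_calibration(name): a dict with "mtx" (3x3 intrinsics, pixels), "k1" (the pictures are not rectified: a ray, as slopes to the right and down, at radius r is drawn at 1 + k1 r^2 times it, then the intrinsics apply), "cam_to_world" (4x4, takes a point from camera to world coordinates). Camera axes: x right, y down, z forward; pixel columns grow to the right and rows downward; lengths in mm; the calibration is good to about 2 mm. A picture is of the moment at which its call begins. get_calibration takes no time and is no camera call.
- r.hand_in(): hands the job in, once; it reports no verdict.
Trained networks look in the newest picture that a camera, given by its name, has taken for a name from the list of things; names that differ only in an ending like _2 or _b are one class to them, and where a whole thing is asked for, a point or a joint stands for the part that bears it (a point fixed in the world has none). Each returns a list of dicts, best first, with "conf" (0 to 1); they miss things now and then, are a little off and sometimes report something else, mostly with a low value. They report only what shows in the picture. A call takes as long as a camera call. They do not tell look-alikes from the thing itself.
- r.look_for(thing, camera): "extent" ([left, top, right, bottom] in pixels, round what is visible of it).
- r.landmark_of(thing, camera): "pixel" ([column, row] in pixels: a listed point, or the origin of a listed thing).
The state is a dict: "time": time; "joint_pos": joint angles; "qd": joint speeds; "joint_efforts": joint torques, N m; "tool_pos": TCP position; "tcp_rot": TCP orientation; "ft_force": force on the tool from outside, world axes, zero at the start; "wrist_torque": the same for the moment, N m; "finger_gap": finger opening in mm.
Only numpy, scipy, OpenCV 4.12 (cv2) and the standard library are available. Lean on these libraries where they do the work, as an engineer would, in place of code of your own. Each camera call takes 0.05 s, during which the arm holds its last target.

TASK

Lay the rectangular steel flattening plate on the middle of the white splint sheet, its long sides along the sheet's long sides, so that the sheet cools flat. It is heavy: tilt it by about 20 degrees, rest one long edge on the sheet first, pause there for a moment, then pivot it gently down, keep hold of it until it lies flat, and only then let go. Leave the round plate where it is.

Things in the scene. Friction and masses are not known exactly. Their poses are not given: they have to be found in the camera images.
- platen_grip (a point): The rectangular flattening plate, loose: a dark dull steel slab 140 x 90 x 8 mm, 0.6 to 0.9 kg, with a black bar handle above its middle. The bar is 80 mm long (x), 14 mm thick (y) and 26 mm high, on two thin posts 56 mm apart. The point is the centre of the bar, 39 mm above the underside of the slab (the bar's underside is 26 mm, its top 52 mm above it). x runs along the bar and the slab's long sides, y across (the long edges lie at y = +45 and -45 mm), z up out of the slab.
- sheet (a point): The white thermoplastic sheet, 160 x 110 x 3 mm, stuck on a grey cooling board 200 x 150 x 10 mm that is fixed to the counter. The point is the middle of the sheet's top face, 13 mm above the counter; x along the sheet's long sides, y along its short sides, z up.
- disc_grip (a point): The round flattening plate, loose, not to be used: a dark steel disc 110 mm across and 8 mm thick with the same black bar handle. The point is the centre of the bar, 39 mm above its underside; x along the bar, z up.
Mind the look-alikes: they are no part of the job. What is shaped like the part that bears platen_grip but orange or red is not meant. Of the things shaped like the part that bears sheet, the grey one is meant.

How it is judged:
By the outcome, as a careful person would: the job done as asked, in the order asked, and still so for the second after the job is handed in, with the robot touching nothing.
It also fails if it takes over 48 s, if anything falls off the work surface, if the arm or the gripper's body presses on something with over 40 N, if the wrist force passes 120 N, or if a joint passes its speed limit or range.

## Working session

There is one attempt and no reset: what is moved stays moved. The work goes in short steps, Python scripts to look and compute and a shell command to move; the robot and the scene stay as the last step left them, time stands still between calls to the robot, and variables do not carry over. Pictures are saved under pics/ and viewed, and the job is handed in when it is done.

```bash
ls; mkdir -p pics
python3 - <<'E'
from bench import r
import cv2
print(r.sense())
for c in ("side","top"):
    p,d=r.snapshot(c); cv2.imwrite(f"pics/{c}0.png",p)
    k=r.get_calibration(c); print(c,k)
    for t in ("platen_grip","sheet","disc_grip"):
        print(t,[( [round(v) for v in x["extent"]],round(x["conf"],2)) for x in r.look_for(t,c)],[( [round(v,1) for v in x["pixel"]],round(x["conf"],2)) for x in r.landmark_of(t,c)])
print(r.sense()["time"])
E
```

```text
pics
{'time': 0.0, 'joint_pos': array([ 5.84186945e+01,  7.51467386e+00,  8.53280929e+01, -7.96821253e-04,
        8.72605008e+01, -4.89434898e+00]), 'qd': array([-0.08640503,  0.08448424, -0.11105014, -0.04250869, -0.03742003,
        0.03773811]), 'joint_efforts': array([-1.35203089e-03, -5.69409227e+01, -5.00545013e+01, -2.78984669e-05,
        1.49371993e-02,  6.46960373e-06]), 'tool_pos': array([269.18605962, 535.63048823, 230.26031401]), 'tcp_rot': array([-1.79897041e+02, -8.01770660e-03,  1.53313075e+02]), 'ft_force': array([ 0.50132808, -0.08162538, -0.14956182]), 'wrist_torque': array([-0.03683477, -0.01419497,  0.0437454 ]), 'finger_gap': 85.9753572877253}
side {'mtx': array([[469.38694637,   0.        , 261.98324333],
       [  0.        , 469.38694637, 186.11097129],
       [  0.        ,   0.        ,   1.        ]]), 'k1': -0.06952769304109994, 'cam_to_world': array([[ 7.97105472e-01, -4.08205544e-01,  4.44961909e-01,
        -1.61457700e+02],
       [-6.03779694e-01, -5.28379291e-01,  5.96879725e-01,
        -8.02350976e+02],
       [-8.54095517e-03, -7.44435060e-01, -
[... 646 characters left out ...]
67736e-05, 'cam_to_world': array([[-7.32782735e-03, -9.94421696e-01,  1.05222588e-01,
         3.43218968e+02],
       [-9.99885773e-01,  8.67753164e-03,  1.23750560e-02,
         5.61100834e+01],
       [-1.32190965e-02, -1.05119887e-01, -9.94371694e-01,
         1.10147676e+03],
       [ 0.00000000e+00,  0.00000000e+00,  0.00000000e+00,
         1.00000000e+00]])}
platen_grip [([377, 170, 411, 220], 0.85), ([364, 112, 415, 156], 0.83), ([381, 240, 435, 280], 0.65)] [([398.6, 194.2], 0.88), ([410.5, 258.2], 0.71), ([391.5, 126.3], 0.55)]
sheet [([243, 128, 308, 203], 0.81)] [([277.0, 162.1], 0.83), ([122.6, 253.1], 0.58)]
disc_grip [([164, 172, 204, 210], 0.66)] [([178.2, 189.4], 0.69)]
0.7
```

View pics/side0.png

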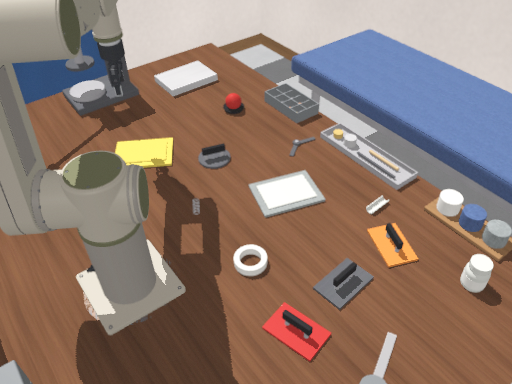

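View pics/top0.png

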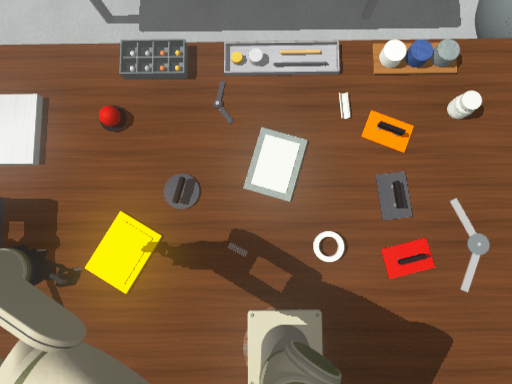

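Run:
```python
import cv2,numpy as np
a=cv2.imread("pics/side0.png");b=cv2.imread("pics/top0.png")
A=cv2.resize(a[130:370,230:430],None,fx=2.4,fy=2.4,interpolation=cv2.INTER_CUBIC)
B=cv2.resize(b[90:290,230:450],None,fx=3,fy=3,interpolation=cv2.INTER_CUBIC)
cv2.imwrite("pics/c1.png",A);cv2.imwrite("pics/c2.png",B[:600])
```

```text
(no output)
```

View pics/c2.png

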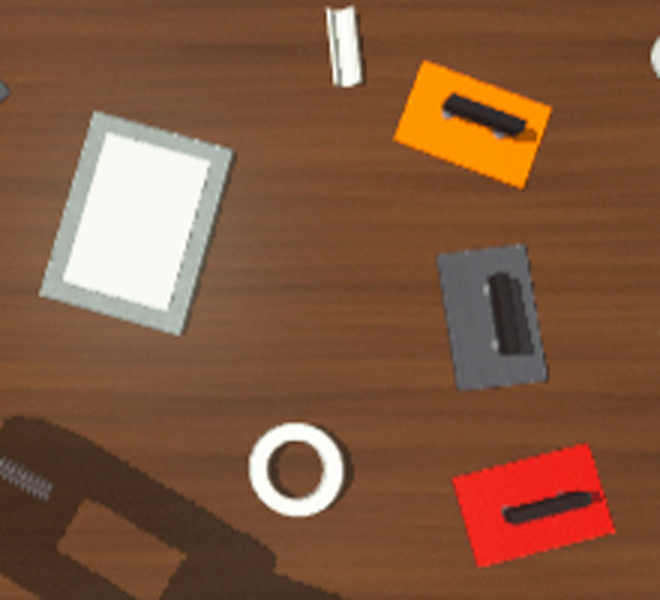

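View pics/c1.png

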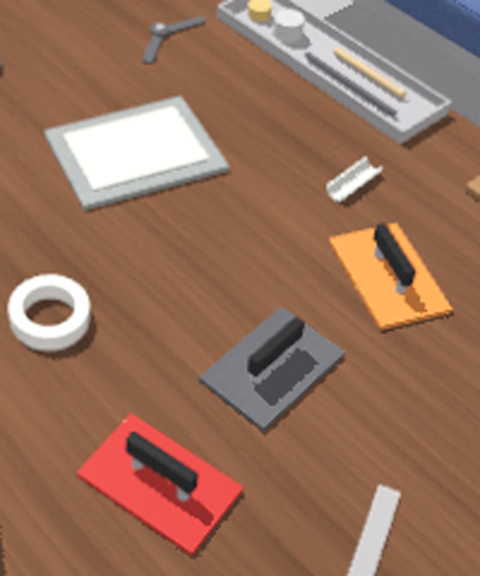

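```bash
cat > h.py <<'E'
import numpy as np,cv2
from bench import r
from scipy.optimize import least_squares
from scipy.spatial.transform import Rotation as Ro
K={c:r.get_calibration(c) for c in("side","top")}
def px2z(c,uv,z):
    k=K[c];M=k["mtx"];uv=np.atleast_2d(np.float64(uv))
    d=(uv-[M[0,2],M[1,2]])/[M[0,0],M[1,1]]
    s=d.copy()
    for _ in range(10): s=d/(1+k["k1"]*(s**2).sum(1,keepdims=True))
    T=k["cam_to_world"]; ray=np.c_[s,np.ones(len(s))]@T[:3,:3].T; o=T[:3,3]
    t=(z-o[2])/ray[:,2]
    return o+ray*t[:,None]
def proj(c,P):
    k=K[c];T=k["cam_to_world"];P=(np.atleast_2d(P)-T[:3,3])@T[:3,:3]
    s=P[:,:2]/P[:,2:];s=s*(1+k["k1"]*(s**2).sum(1,keepdims=True))
    M=k["mtx"];return s*[M[0,0],M[1,1]]+[M[0,2],M[1,2]]
E
python3 - <<'E'
from h import *
a=cv2.imread("pics/side0.png");b=cv2.imread("pics/top0.png")
print("top px slab",b[188,385],b[205,390],b[195,398],"board",b[190,256],"sheet",b[160,277],"wood",b[220,340])
print("side slab",a[280,335],a[290,345],"wood",a[320,380],"sheet",a[193,287],"board",a[207,270])
for c,im in(("top",b),("side",a)):
    hsv=cv2.cvtColor(im,cv2.COLOR_BGR2HSV)
    for nm,m,seed,z in (("slab",(hsv[...,1]<60)&(hsv[...,2]<110),{"top":(384,190),"side":(335,280)}[c],8),
                   ("sheet",(hsv[...,1]<40)&(hsv[...,2]>215),{"top":(277,160),"side":(287,193)}[c],13),
                   ("board",(hsv[...,1]<70)&(hsv[...,2]>125),{"top":(277,160),"side":(287,193)}[c],10)):
        n,l,st,ce=cv2.connectedComponentsWithStats(m.astype(np.uint8))
        i=l[seed[1],seed[0]]
        if i==0: print(c,nm,"seed miss",hsv[seed[1],seed[0]]);continue
        ys,xs=np.where(l==i)
        w=px2z(c,np.c_[xs,ys],z)
        rc=cv2.minAreaRect(w[:,:2].astype(np.float32))
        print(c,nm,len(xs),rc, "mean",w.mean(0).round(1))
E
```

```text
top px slab [100  95  99] [102  98 100] [51 50 54] board [175 184 174] sheet [244 250 248] wood [ 49  77 116]
side slab [46 45 45] [77 75 76] wood [ 73 102 146] sheet [253 255 255] board [248 255 254]
top slab 1348 ((445.5548400878906, -336.341796875), (138.62750244140625, 91.61624145507812), 6.519070625305176) mean [ 445.  -336.2    8. ]
top sheet 1887 ((546.9042358398438, 21.672882080078125), (110.79837036132812, 162.6457061767578), 73.13876342773438) mean [546.3  21.7  13. ]
top board 3171 ((546.8142700195312, 22.07563018798828), (149.5789031982422, 202.3045196533203), 73.22793579101562) mean [545.8  22.1  10. ]
side slab 250 ((465.5394592285156, -320.62713623046875), (95.02578735351562, 24.270946502685547), 7.427330493927002) mean [ 465.4 -320.6    8. ]
side sheet 1270 ((547.556396484375, 23.66645050048828), (113.56976318359375, 162.91537475585938), 73.56134796142578) mean [546.   22.8  13. ]
side board 2183 ((545.6129150390625, 22.901512145996094), (155.6964111328125, 204.7301788330078), 73.36245727539062) mean [543.2  20.4  10. ]
```

The top view shows the candidates for the rectangular plate:
- Dark grey slab at (394,195), side view (343,280). This one fits the description.
- Orange slab at (388,131), a look-alike.
- Red slab at (408,258), a look-alike.
- Disc at (182,190), not to be used.

For the sheet there are two candidates: the white sheet on the grey board at (276,163), which is the one meant, and the yellow board at (124,252), a look-alike. Next I'll check these choices with an overlay in a close crop.

```bash
cat >> h.py <<'E'
def go(pos,rpy,n=1,s=None):
    "shift(m)/rotvec in tool axes from current pose; prints final and n interpolated rows"
    s=s or r.sense();p=np.array(s["tool_pos"]);R=Ro.from_euler("xyz",s["tcp_rot"],degrees=True)
    d=R.inv().apply(np.array(pos)-p)/1000;v=(R.inv()*Ro.from_euler("xyz",rpy,degrees=True)).as_rotvec()
    for i in range(1,n+1): print([round(float(x),4) for x in np.r_[d,v]*i/n])
def box(c,yaw,l,w,z0,z1):
    Rz=Ro.from_euler("z",yaw,degrees=True)
    return np.array([Rz.apply([sx*l/2,sy*w/2,0])+[c[0],c[1],z] for z in(z0,z1) for sx,sy in((1,1),(1,-1),(-1,-1),(-1,1))])
def draw(im,cam,P,col):
    q=proj(cam,P)
    S=im.shape[1]/512
    for f in (q[:4],q[4:]): cv2.polylines(im,[np.int32(f*S*16)],True,col,1,cv2.LINE_AA,4)
E
python3 - <<'E'
from h import *
pc=(445.5,-336.3);sc=(547.1,22.3)
out=[]
for c,o in(("top",(345,100)),("side",(240,160))):
    im=cv2.imread(f"pics/{c}0.png");im=cv2.resize(im,None,fx=5,fy=5,interpolation=cv2.INTER_CUBIC)
    draw(im,c,box(pc,6.5,140,90,0,8),(0,255,0));draw(im,c,box(pc,6.5,80,14,26,52),(0,255,255))
    draw(im,c,box(sc,-16.8,160,110,13,13),(255,0,0));draw(im,c,box(sc,-16.8,200,150,0,10),(255,0,255))
    u=proj(c,[[*pc,20]])[0]*5;v=proj(c,[[*sc,10]])[0]*5
    cr=[im[int(k[1])-190:int(k[1])+190,int(k[0])-195:int(k[0])+195] for k in(u,v)]
    cv2.imwrite(f"pics/ov_{c}.png",np.hstack(cr))
    q=r.landmark_of
print(px2z("top",[398.6,194.2],39),px2z("side",[342.7,274.9],39),px2z("top",[277,162.1],13),px2z("side",[286.8,193.5],13))
go((480,0,240),(180,0,80),8)
E
```

```text
[[ 445.7615312 -340.5492727   39.       ]] [[ 440.64549632 -334.86484254   39.        ]] [[550.28344218  15.74014368  13.        ]] [[540.15905195  10.11514047  13.        ]]
[-0.0536, -0.0481, -0.0011, 0.0, -0.0, 0.1599]
[-0.1072, -0.0961, -0.0022, 0.0, -0.0, 0.3199]
[-0.1608, -0.1442, -0.0033, 0.0, -0.0, 0.4798]
[-0.2144, -0.1922, -0.0043, 0.0, -0.0, 0.6398]
[-0.268, -0.2403, -0.0054, 0.0, -0.0, 0.7997]
[-0.3217, -0.2883, -0.0065, 0.0001, -0.0, 0.9597]
[-0.3753, -0.3364, -0.0076, 0.0001, -0.0, 1.1196]
[-0.4289, -0.3845, -0.0087, 0.0001, -0.0001, 1.2796]
```

View pics/ov_top.png

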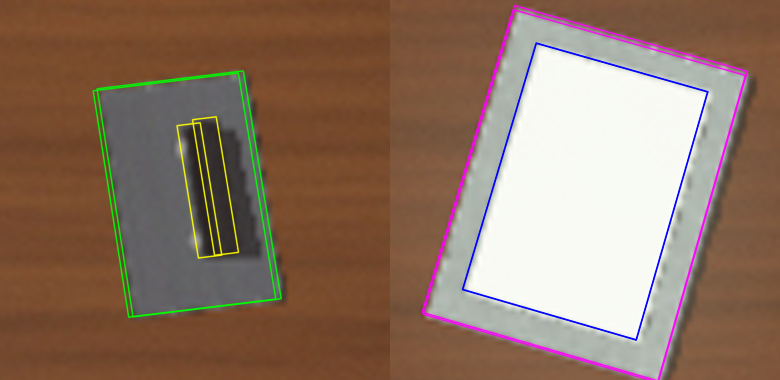

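View pics/ov_side.png

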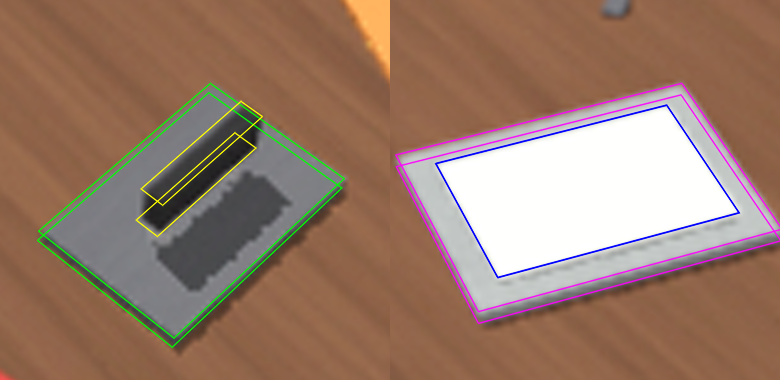

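The overlays fit both the grey plate and the white sheet on the grey board, in both views. The small leftover offset of about 2 zoomed pixels comes from my resizing. I'm confident in the choice and will start the first reach.

```bash
python3 -m crank '[[[-0.05,-0.045,0,0,0,0.15],[-0.1,-0.09,0,0,0,0.31],[-0.16,-0.14,-0.003,0,0,0.48],[-0.21,-0.19,-0.004,0,0,0.64],[-0.268,-0.24,-0.005,0,0,0.8],[-0.32,-0.288,-0.006,0,0,0.96],[-0.375,-0.336,-0.008,0,0,1.12],[-0.429,-0.384,-0.009,0,0,1.28]]]' 0; python3 -c "
from h import *
go((445.5,-336.3,120),(180,0,6.5),8)"
```

```text
time: 1.7
tool_pos: [452.8, 68.9, 239.5]
tcp_rot: [179.9, -0.0, 79.7]
ft_force: [1.2, 0.0, -0.6]
finger_gap: 85.2
[-0.05, 0.0082, 0.0149, 0.0001, -0.0002, 0.1596]
[-0.1, 0.0163, 0.0298, 0.0002, -0.0003, 0.3193]
[-0.15, 0.0245, 0.0448, 0.0003, -0.0005, 0.4789]
[-0.2, 0.0326, 0.0597, 0.0004, -0.0006, 0.6386]
[-0.25, 0.0408, 0.0746, 0.0006, -0.0008, 0.7982]
[-0.3, 0.049, 0.0895, 0.0007, -0.001, 0.9578]
[-0.35, 0.0571, 0.1045, 0.0008, -0.0011, 1.1175]
[-0.4, 0.0653, 0.1194, 0.0009, -0.0013, 1.2771]
```

```bash
python3 -m crank '[[[-0.05,0.008,0.01,0,0,0.16],[-0.1,0.016,0.025,0,0,0.32],[-0.15,0.024,0.04,0,0,0.48],[-0.2,0.033,0.055,0,0,0.64],[-0.25,0.041,0.07,0,0,0.8],[-0.3,0.049,0.085,0,0,0.96],[-0.35,0.057,0.1,0,0,1.12],[-0.4,0.065,0.119,0,0,1.277],[-0.4,0.065,0.119,0,0,1.277],[-0.4,0.065,0.119,0,0,1.277]]]' 0; python3 -c "
from h import *
go((445.5,-336.3,23),(180,0,6.5),1)"
```

```text
time: 2.95
tool_pos: [445.1, -336.0, 120.3]
tcp_rot: [-180.0, -0.1, 6.5]
ft_force: [0.1, 0.6, 0.0]
finger_gap: 85.3
[0.0003, 0.0004, 0.0973, -0.0009, -0.0012, 0.0005]
```

```bash
python3 -m crank '[[[0,0,0.02,0,0,0],[0,0,0.04,0,0,0],[0,0,0.06,0,0,0],[0,0,0.075,0,0,0],[0,0,0.085,0,0,0],[0,0,0.092,0,0,0],[0,0,0.097,0,0,0],[0,0,0.097,0,0,0]]]' 0; python3 -c "
from h import *
p,d=r.snapshot('side');cv2.imwrite('pics/pre.png',cv2.resize(p[190:340,230:430],None,fx=4,fy=4))"
```

```text
time: 3.95
tool_pos: [445.2, -336.0, 23.2]
tcp_rot: [-180.0, -0.1, 6.5]
ft_force: [0.1, -0.4, -0.4]
finger_gap: 85.5
```

View pics/pre.png

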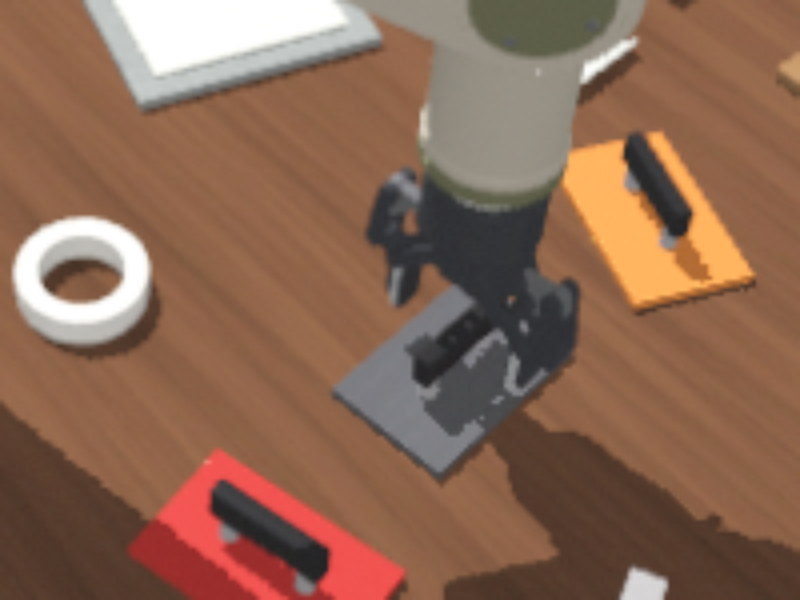

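The open fingers straddle the bar of the grey plate, with the bar at about (455,345) in the crop. Closing now.

```bash
python3 -m crank '[[[0,0,0,0,0,0],[0,0,0,0,0,0],[0,0,0,0,0,0],[0,0,0,0,0,0],[0,0,0,0,0,0],[0,0,0,0,0,0],[0,0,0,0,0,0],[0,0,0,0,0,0]]]' 1 90
```

```text
time: 5.0
tool_pos: [445.5, -336.3, 23.9]
tcp_rot: [-180.0, -0.1, 6.5]
ft_force: [-1.9, 0.8, 6.5]
finger_gap: 12.6
```

```bash
python3 -m crank '[[[0,0,-0.005,0,0,0],[0,0,-0.015,0,0,0],[0,0,-0.03,0,0,0],[0,0,-0.05,0,0,0],[0,0,-0.07,0,0,0],[0,0,-0.09,0,0,0],[0,0,-0.11,0,0,0],[0,0,-0.12,0,0,0],[0,0,-0.12,0,0,0],[0,0,-0.12,0,0,0]]]' 1 90; python3 -c "
from h import *
s=r.sense();print(s['ft_force'],s['wrist_torque'],s['tool_pos'],s['tcp_rot'])
for c in('side','top'):
  p,d=r.snapshot(c);cv2.imwrite(f'pics/lift_{c}.png',p)"
python3 - <<'E'
from h import *
s=r.sense();R=Ro.from_euler("xyz",s["tcp_rot"],degrees=True);T=s["tool_pos"]
# plate frame: tool flipped about x; grip point 16 behind TCP +3 offset
out=[]
for c,o in(("side",(300,130)),("top",(360,140))):
    im=cv2.imread(f"pics/lift_{c}.png")
    P=R*Ro.from_euler("x",180,degrees=True)
    b=lambda l,w,z0,z1:np.array([P.apply([sx*l/2,sy*w/2,z-23])+T for z in(z0,z1) for sx,sy in((1,1),(1,-1),(-1,-1),(-1,1))])
    im=cv2.resize(im,None,fx=4,fy=4,interpolation=cv2.INTER_CUBIC)
    draw(im,c,b(140,90,0,8),(0,255,0))
    u=proj(c,[T])[0]*4;x=int(u[0]);y=int(u[1]);out.append(im[max(0,y-200):y+200,x-190:x+190][:370])
h=min(o.shape[0] for o in out);cv2.imwrite("pics/lift_ov.png",np.hstack([o[:h] for o in out]))
E
```

```text
time: 6.25
tool_pos: [444.8, -335.9, 142.9]
tcp_rot: [-179.9, -0.0, 6.5]
ft_force: [-0.7, -0.5, -7.2]
finger_gap: 13.4
[-0.70536229 -0.49486741 -7.19051454] [ 0.00531103 -0.01298177 -0.01024816] [ 444.7939854  -335.90465984  142.87101405] [-1.79921315e+02 -3.62696647e-02  6.52859635e+00]
```

View pics/lift_ov.png

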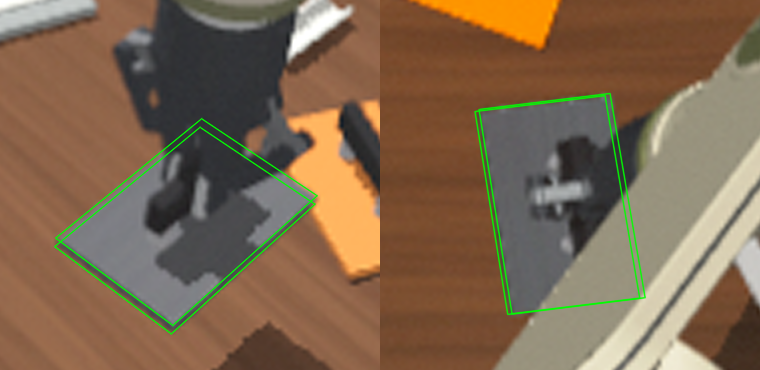

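The grey plate hangs level in the grip. Its outline matches the model in both views, the weight is about 7.2 N and the wrist torque is close to zero. Next I'll carry it over the sheet.

```bash
cat >> h.py <<'E'
S=np.array([547.1,22.3,0]);YW=-16.8;H=23.0;OFF=np.zeros(3)
def pose(th,up=0):
    Rz=Ro.from_euler("z",YW,degrees=True)
    p=S+Rz.apply(np.array([0,-45,13+up])+Ro.from_euler("x",th,degrees=True).apply([0,45,H]))
    return p,(180+th,0,YW)
E
python3 -c "
from h import *
print(pose(0,107),pose(20,50));go(*pose(0,107),18)"
```

```text
(array([547.1,  22.3, 143. ]), (180, 0, -16.8)) (array([544.04195822,  12.17127696, 100.00383673]), (200, 0, -16.8))
[0.0079, -0.0191, 0.0, -0.0001, -0.0, 0.0226]
[0.0158, -0.0382, 0.0, -0.0002, -0.0, 0.0452]
[0.0237, -0.0574, 0.0, -0.0003, -0.0, 0.0678]
[0.0317, -0.0765, 0.0001, -0.0004, -0.0, 0.0905]
[0.0396, -0.0956, 0.0001, -0.0005, -0.0, 0.1131]
[0.0475, -0.1147, 0.0001, -0.0006, -0.0, 0.1357]
[0.0554, -0.1338, 0.0001, -0.0007, -0.0, 0.1583]
[0.0633, -0.153, 0.0001, -0.0008, -0.0, 0.1809]
[0.0712, -0.1721, 0.0001, -0.0009, -0.0, 0.2035]
[0.0791, -0.1912, 0.0002, -0.001, -0.0, 0.2261]
[0.087, -0.2103, 0.0002, -0.0011, -0.0, 0.2488]
[0.095, -0.2294, 0.0002, -0.0012, -0.0, 0.2714]
[0.1029, -0.2486, 0.0002, -0.0013, -0.0, 0.294]
[0.1108, -0.2677, 0.0002, -0.0014, -0.0, 0.3166]
[0.1187, -0.2868, 0.0002, -0.0015, -0.0, 0.3392]
[0.1266, -0.3059, 0.0003, -0.0016, -0.0, 0.3618]
[0.1345, -0.325, 0.0003, -0.0017, -0.0, 0.3844]
[0.1424, -0.3442, 0.0003, -0.0018, -0.0, 0.4071]
```

```bash
python3 -m crank '[[[0.004,-0.01,0,0,0,0.011],[0.012,-0.03,0,0,0,0.034],[0.024,-0.057,0,0,0,0.068],[0.037,-0.09,0,0,0,0.105],[0.05,-0.122,0,0,0,0.144],[0.064,-0.155,0,0,0,0.183],[0.078,-0.188,0,0,0,0.222],[0.09,-0.217,0,0,0,0.257],[0.1,-0.243,0,0,0,0.287],[0.108,-0.263,0,0,0,0.311]]]' ; python3 -c "
from h import *
go(*pose(0,107),1)"
```

```text
time: 7.6
tool_pos: [521.8, -60.2, 142.6]
tcp_rot: [-179.9, 0.1, -11.3]
ft_force: [0.5, -0.1, -5.9]
finger_gap: 12.3
[0.0086, -0.0859, -0.0002, -0.0021, 0.0012, 0.0958]
```

```bash
python3 -m crank '[[[0.002,-0.02,0,0,0,0.022],[0.004,-0.04,0,0,0,0.045],[0.006,-0.06,0,0,0,0.067],[0.0075,-0.075,0,0,0,0.084],[0.0085,-0.084,0,-0.001,0,0.094],[0.0086,-0.0859,0,-0.002,0.001,0.096],[0.0086,-0.0859,0,-0.002,0.001,0.096]]]' ; python3 -c "
from h import *
go(*pose(20,50),8)"
```

```text
time: 8.48
tool_pos: [546.9, 22.2, 142.7]
tcp_rot: [180.0, 0.0, -16.8]
ft_force: [-1.2, -0.1, -5.6]
finger_gap: 12.5
[0.0, 0.0013, 0.0053, 0.0437, 0.0001, -0.0]
[0.0, 0.0026, 0.0107, 0.0873, 0.0001, -0.0]
[0.0001, 0.0039, 0.016, 0.131, 0.0002, -0.0]
[0.0001, 0.0052, 0.0213, 0.1746, 0.0002, -0.0001]
[0.0001, 0.0065, 0.0267, 0.2183, 0.0003, -0.0001]
[0.0001, 0.0078, 0.032, 0.262, 0.0004, -0.0001]
[0.0002, 0.0091, 0.0374, 0.3056, 0.0004, -0.0001]
[0.0002, 0.0104, 0.0427, 0.3493, 0.0005, -0.0001]
```

```bash
python3 -m crank '[[[0,0.0013,0.005,0.03,0,0],[0,0.0026,0.011,0.08,0,0],[0,0.004,0.016,0.131,0,0],[0,0.005,0.021,0.175,0,0],[0,0.0065,0.027,0.218,0,0],[0,0.0078,0.032,0.262,0,0],[0,0.009,0.037,0.306,0,0],[0,0.0104,0.0427,0.349,0,0],[0,0.0104,0.0427,0.349,0,0],[0,0.0104,0.0427,0.349,0,0]]]'
python3 - <<'E'
from h import *
s=r.sense();R=Ro.from_euler("xyz",s["tcp_rot"],degrees=True);T=s["tool_pos"]
print(s["ft_force"],s["wrist_torque"])
out=[]
P=R*Ro.from_euler("x",180,degrees=True)
b=lambda l,w,z0,z1:np.array([P.apply([sx*l/2,sy*w/2,z-23])+T for z in(z0,z1) for sx,sy in((1,1),(1,-1),(-1,-1),(-1,1))])
for c in("side","top"):
    im,d=r.snapshot(c)
    im=cv2.resize(im,None,fx=4,fy=4,interpolation=cv2.INTER_CUBIC)
    draw(im,c,b(140,90,0,8),(0,255,0));draw(im,c,box(S,YW,160,110,13,13),(255,0,0))
    u=proj(c,[T])[0]*4;x=int(u[0]);y=int(u[1]);out.append(im[max(0,y-250):y+250,x-200:x+200])
h=min(o.shape[0] for o in out);cv2.imwrite("pics/tilt_ov.png",np.hstack([o[:h] for o in out]))
go(*pose(20,5),1)
E
```

```text
time: 9.72
tool_pos: [544.0, 11.6, 100.2]
tcp_rot: [-160.1, 0.0, -16.9]
ft_force: [0.2, -0.6, -5.3]
finger_gap: 12.7
[ 0.15274309 -0.60810567 -5.32444788] [-0.54793559  0.16566255 -0.01833924]
[-0.0002, 0.0156, 0.0427, 0.0007, -0.0005, 0.0003]
```

View pics/tilt_ov.png

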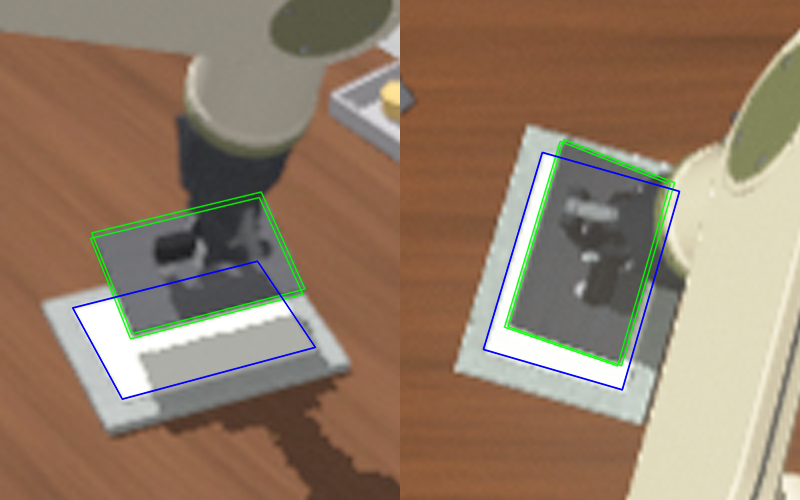

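The plate is tilted 20° above the sheet, and it has not slipped against the model outline in either view. Lowering the edge now.

```bash
python3 -m crank '[[[0,0.002,0.006,0,0,0],[0,0.005,0.014,0,0,0],[0,0.008,0.022,0,0,0],[0,0.011,0.03,0,0,0],[0,0.0135,0.037,0,0,0],[0,0.015,0.041,0,0,0],[0,0.0156,0.0427,0,0,0],[0,0.0156,0.0427,0,0,0]]]'
python3 - <<'E'
from h import *
s=r.sense();print(s["ft_force"],s["wrist_torque"]);go(*pose(20,-1),1)
E
```

```text
time: 10.82
tool_pos: [544.4, 12.0, 55.1]
tcp_rot: [-160.0, -0.0, -16.8]
ft_force: [0.0, -0.7, -6.1]
finger_gap: 12.9
[ 0.01968377 -0.67622532 -6.05644821] [-0.52283772  0.14180153 -0.06634536]
[-0.0004, 0.002, 0.0058, 0.0007, -0.0007, 0.0003]
```

```bash
python3 -m crank '[[[0,0.0003,0.001,0,0,0],[0,0.0006,0.002,0,0,0],[0,0.001,0.003,0,0,0],[0,0.0013,0.0037,0,0,0],[0,0.0013,0.0037,0,0,0]]]'
python3 - <<'E'
from h import *
s=r.sense();print(s["ft_force"],s["wrist_torque"],s["tool_pos"][2]);go(*pose(20,-1),1)
E
```

```text
time: 11.45
tool_pos: [544.3, 12.1, 51.1]
tcp_rot: [-160.0, -0.0, -16.8]
ft_force: [0.2, 0.5, -5.4]
finger_gap: 12.9
[ 0.23722835  0.50072097 -5.38240564] [-0.52067611  0.18880786 -0.05932554] 51.10633555489628
[-0.0003, 0.0007, 0.002, 0.0007, -0.0005, 0.0003]
```

```bash
python3 -m crank '[[[0,0.0002,0.0005,0,0,0],[0,0.0003,0.001,0,0,0],[0,0.0003,0.001,0,0,0]]]'
python3 - <<'E'
from h import *
s=r.sense();print(s["ft_force"],s["wrist_torque"],s["tool_pos"])
E
```

```text
time: 11.82
tool_pos: [544.5, 12.2, 50.6]
tcp_rot: [-160.0, -0.1, -16.8]
ft_force: [-2.7, 0.1, 2.0]
finger_gap: 12.3
[-2.72638708  0.09507826  2.04906993] [-0.33534075  0.59987643  0.14175505] [544.51417193  12.19410561  50.5792926 ]
```

Edge contact: the vertical force rose from −5.4 to +2.0 N. I'll pause here for a moment.

```bash
python3 -m crank '[[[0,0,0,0,0,0],[0,0,0,0,0,0],[0,0,0,0,0,0],[0,0,0,0,0,0],[0,0,0,0,0,0],[0,0,0,0,0,0],[0,0,0,0,0,0],[0,0,0,0,0,0]]]'
python3 - <<'E'
from h import *
s=r.sense();print(s["ft_force"],s["wrist_torque"],s["tool_pos"])
p0=pose(20)[0]
for n,th in enumerate(range(18,-1,-2)): 
    Rt=Ro.from_euler("xyz",pose(20)[1],degrees=True)
    print(th,(Rt.inv().apply(pose(th)[0]-p0)/1000).round(4),round(np.deg2rad(th-20),3))
c,d=r.snapshot("side");cv2.imwrite("pics/edge.png",cv2.resize(c[120:260,220:370],None,fx=4,fy=4,interpolation=cv2.INTER_CUBIC))
E
```

```text
time: 12.82
tool_pos: [544.6, 12.2, 50.6]
tcp_rot: [-160.0, -0.1, -16.8]
ft_force: [-2.7, 0.6, -0.6]
finger_gap: 12.7
[-2.74276058  0.60571627 -0.64837862] [-0.49908701  0.44243185  0.05805377] [544.58344686  12.15754526  50.64883823]
18 [ 0.     -0.0008  0.0016] -0.035
16 [-0.     -0.0015  0.0032] -0.07
14 [ 0.     -0.0022  0.0048] -0.105
12 [ 0.     -0.0028  0.0065] -0.14
10 [ 0.     -0.0033  0.0082] -0.175
8 [ 0.     -0.0038  0.0099] -0.209
6 [ 0.     -0.0042  0.0116] -0.244
4 [-0.     -0.0046  0.0133] -0.279
2 [ 0.     -0.0049  0.015 ] -0.314
0 [ 0.     -0.0052  0.0168] -0.349
```

View pics/edge.png

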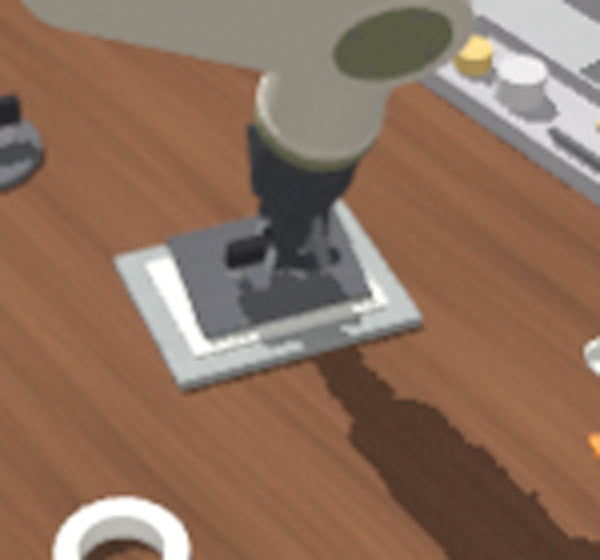

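The plate's lower long edge rests inside the white sheet's near margin, at about (210,337) to (370,295) in the crop. The far edge is still raised. I'll seat the edge slightly more, keep pausing, and then pivot slowly.

```bash
python3 -m crank '[[[0,0.0001,0.0003,0,0,0],[0,0.0002,0.0006,0,0,0],[0,0.0002,0.0006,0,0,0],[0,0.0002,0.0006,0,0,0],[0,0.0002,0.0006,0,0,0]]]'
python3 - <<'E'
from h import *
s=r.sense();print(s["ft_force"],s["wrist_torque"],s["tool_pos"],s["tcp_rot"])
E
```

```text
time: 13.5
tool_pos: [544.6, 12.3, 50.4]
tcp_rot: [-160.0, -0.1, -16.8]
ft_force: [-5.1, 1.3, 5.7]
finger_gap: 12.6
[-5.10413137  1.32219469  5.65799974] [-0.23762635  0.84157725  0.13810304] [544.60683581  12.28702341  50.43551572] [-1.60014539e+02 -5.73912128e-02 -1.67701447e+01]
```

```bash
python3 -m crank '[[[0,0.0001,0.0003,0,-0.004,0],[0,0.0002,0.0006,0,-0.009,0],[0,0.0002,0.0006,0,-0.009,0],[0,0.0002,0.0006,0,-0.009,0]]]'
python3 - <<'E'
from h import *
s=r.sense();print(s["ft_force"],s["wrist_torque"],s["tool_pos"],s["tcp_rot"])
E
```

```text
time: 14.0
tool_pos: [544.7, 12.4, 50.5]
tcp_rot: [-160.0, 0.4, -16.6]
ft_force: [-6.8, 0.4, 8.9]
finger_gap: 12.7
[-6.82103552  0.38526358  8.87417816] [-0.35079434  0.93114345  0.15943259] [544.74329353  12.37402619  50.51424308] [-159.9994371     0.41733583  -16.57324472]
```

```bash
sed -i 's/H=23.0/H=23.4/' h.py
python3 - <<'E'
from h import *
s=r.sense()
for th in (20,18,16,14,12,10): go(*pose(th),1,s)
E
```

```text
[-0.0006, 0.0005, -0.0001, 0.0, 0.0082, 0.0012]
[-0.0006, -0.0002, 0.0015, -0.0349, 0.0082, 0.0014]
[-0.0006, -0.001, 0.0031, -0.0698, 0.0082, 0.0015]
[-0.0006, -0.0017, 0.0048, -0.1047, 0.0081, 0.0017]
[-0.0006, -0.0023, 0.0064, -0.1396, 0.0081, 0.0018]
[-0.0005, -0.0028, 0.0081, -0.1745, 0.0081, 0.0019]
```

```bash
python3 -m crank '[[[-0.0003,0.0002,0,-0.01,0.004,0],[-0.0005,-0.0002,0.0015,-0.035,0.008,0.001],[-0.0005,-0.0006,0.0023,-0.052,0.008,0.0015],[-0.0005,-0.001,0.0031,-0.07,0.008,0.0015],[-0.0005,-0.0014,0.0039,-0.087,0.008,0.0015],[-0.0005,-0.0017,0.0048,-0.105,0.008,0.0017],[-0.0005,-0.002,0.0056,-0.122,0.008,0.0018],[-0.0005,-0.0023,0.0064,-0.14,0.008,0.0018],[-0.0005,-0.0026,0.0073,-0.157,0.008,0.0019],[-0.0005,-0.0028,0.0081,-0.175,0.008,0.0019]]]'
python3 - <<'E'
from h import *
s=r.sense();print(s["ft_force"],s["wrist_torque"])
for th in (10,8,6,4,2,1): go(*pose(th),1,s)
E
```

```text
time: 15.25
tool_pos: [546.1, 17.6, 44.0]
tcp_rot: [-170.1, -0.0, -16.8]
ft_force: [2.8, -1.4, -0.3]
finger_gap: 12.4
[ 2.83291219 -1.43210005 -0.29197023] [-0.76758435 -0.38552551  0.04148104]
[-0.0004, 0.0, 0.0001, 0.0016, -0.0007, 0.0001]
[-0.0004, -0.0008, 0.0017, -0.0334, -0.0007, 0.0001]
[-0.0004, -0.0015, 0.0033, -0.0683, -0.0007, 0.0]
[-0.0004, -0.0022, 0.005, -0.1032, -0.0007, 0.0]
[-0.0004, -0.0028, 0.0066, -0.1381, -0.0007, 0.0]
[-0.0004, -0.0031, 0.0075, -0.1555, -0.0007, 0.0]
```

```bash
python3 -m crank '[[[0,-0.0004,0.001,-0.016,0,0],[0,-0.0008,0.0018,-0.033,0,0],[0,-0.0012,0.0026,-0.05,0,0],[0,-0.0015,0.0034,-0.068,0,0],[0,-0.0018,0.0042,-0.085,0,0],[0,-0.0022,0.0051,-0.103,0,0],[0,-0.0025,0.0058,-0.118,0,0],[0,-0.0027,0.0063,-0.13,0,0],[0,-0.0028,0.0067,-0.138,0,0]]]'
python3 - <<'E'
from h import *
s=r.sense();print(s["ft_force"],s["wrist_torque"])
for th in (2,1,0,-1): go(*pose(th),1,s)
E
```

```text
time: 16.38
tool_pos: [547.3, 21.5, 38.0]
tcp_rot: [-178.0, -0.0, -16.8]
ft_force: [0.2, -2.3, 5.6]
finger_gap: 12.5
[ 0.15269502 -2.28328926  5.59389233] [-0.88850803  0.17224525  0.12202455]
[-0.0005, 0.0001, 0.0001, 0.0008, -0.0008, 0.0002]
[-0.0005, -0.0003, 0.0008, -0.0167, -0.0008, 0.0002]
[-0.0005, -0.0007, 0.0016, -0.0341, -0.0008, 0.0002]
[-0.0005, -0.001, 0.0024, -0.0516, -0.0008, 0.0002]
```

```bash
python3 -m crank '[[[0,-0.0002,0.0004,-0.009,0,0],[0,-0.0003,0.0008,-0.017,0,0],[0,-0.0005,0.0012,-0.026,0,0],[0,-0.0007,0.0016,-0.034,0,0],[0,-0.0007,0.0016,-0.034,0,0],[0,-0.0007,0.0016,-0.034,0,0],[0,-0.0007,0.0016,-0.034,0,0]]]'
python3 - <<'E'
from h import *
s=r.sense();print(s["ft_force"],s["wrist_torque"],s["tool_pos"])
c,d=r.snapshot("side");cv2.imwrite("pics/flat.png",cv2.resize(c[120:260,220:370],None,fx=4,fy=4,interpolation=cv2.INTER_CUBIC))
E
```

```text
time: 17.25
tool_pos: [547.5, 22.0, 36.9]
tcp_rot: [180.0, -0.0, -16.8]
ft_force: [-2.6, -3.6, 9.6]
finger_gap: 12.2
[-2.6409418  -3.60954647  9.60361855] [-0.63427569  0.43621821  0.1424395 ] [547.45913543  21.9656391   36.87143541]
```

View pics/flat.png

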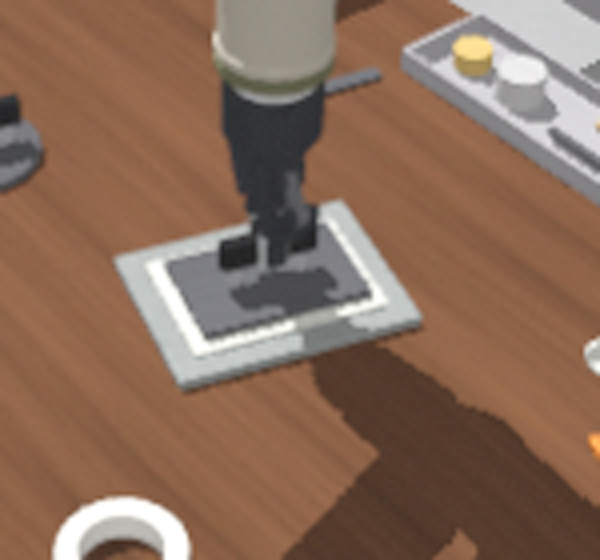

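The plate lies flat inside the sheet with an even white margin. TCP z is 36.9 mm, which is 13 mm above the height at which I grasped it, as expected for a plate lying flat. I'll let the preload settle and then open.

```bash
python3 -m crank '[[[0,0,0,0,0,0],[0,0,0,0,0,0],[0,0,0,0,0,0],[0,0,0,0,0,0]]]'; python3 -m crank '[[[0,0,0,0,0,0],[0,0,0,0,0,0],[0,0,0,0,0,0],[0,0,0,0,0,0],[0,0,0,0,0,0],[0,0,0,0,0,0]]]' 0 20
```

```text
time: 17.8
tool_pos: [547.4, 22.0, 36.9]
tcp_rot: [180.0, -0.0, -16.8]
ft_force: [-0.3, -2.5, 5.0]
finger_gap: 12.5
time: 18.55
tool_pos: [547.5, 22.0, 36.9]
tcp_rot: [180.0, -0.0, -16.8]
ft_force: [0.3, 0.0, -0.4]
finger_gap: 85.2
```

```bash
python3 -m crank '[[[0,0,-0.01,0,0,0],[0,0,-0.03,0,0,0],[0,0,-0.06,0,0,0],[0,0,-0.1,0,0,0],[0,0,-0.15,0,0,0],[0,0,-0.2,0,0,0],[0,0,-0.22,0,0,0],[0,0,-0.22,0,0,0],[0,0,-0.22,0,0,0]]]'
python3 - <<'E'
from h import *
out=[]
for c in("side","top"):
    p,d=r.snapshot(c);cv2.imwrite(f"pics/end_{c}.png",p)
    im=cv2.resize(p,None,fx=4,fy=4,interpolation=cv2.INTER_CUBIC);
    u=proj(c,[S])[0]*4;x=int(u[0]);y=int(u[1]);out.append(im[y-220:y+220,x-200:x+200])
    hsv=cv2.cvtColor(p,cv2.COLOR_BGR2HSV);m=(hsv[...,1]<60)&(hsv[...,2]<118)
    a=box((547.5,22),-16.8,160,110,13,13)[:4];mk=np.zeros(m.shape,np.uint8);cv2.fillPoly(mk,[np.int32(proj(c,a))],1)
    ys,xs=np.where(m&(mk>0));w=px2z(c,np.c_[xs,ys],21)
    print(c,len(xs),cv2.minAreaRect(w[:,:2].astype(np.float32)))
cv2.imwrite("pics/end_ov.png",np.hstack(out))
E
```

```text
time: 19.68
tool_pos: [546.4, 22.2, 254.7]
tcp_rot: [179.9, 0.1, -16.8]
ft_force: [0.2, 0.3, 0.3]
finger_gap: 85.5
side 435 ((546.1018676757812, 23.946781158447266), (100.18942260742188, 134.95858764648438), 73.10371398925781)
top 1155 ((548.4356689453125, 22.87890625), (111.34629821777344, 158.84461975097656), 73.0304946899414)
```

View pics/end_ov.png

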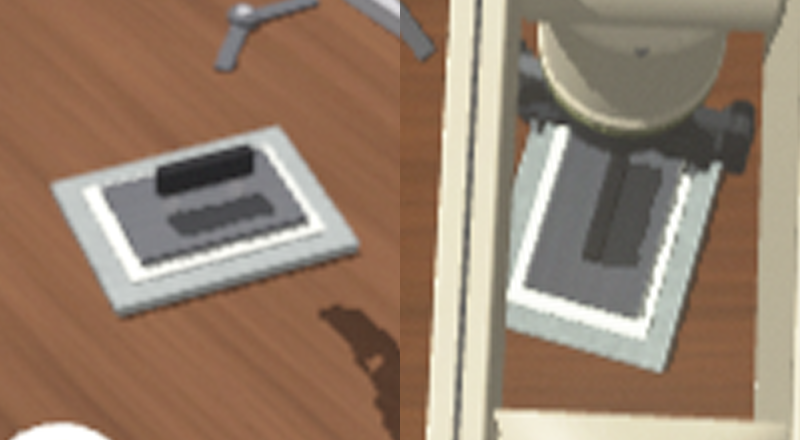

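The plate lies flat on the sheet in both views, with a white margin all round wherever it shows. The arm hides part of the top view, so I'll move it aside for a clean check.

```bash
python3 -m crank '[[[0.01,-0.03,0,0,0,0],[0.02,-0.07,0,0,0,0],[0.02,-0.12,0,0,0,0],[0.03,-0.17,0,0,0,0],[0.03,-0.22,0,0,0,0],[0.03,-0.26,0,0,0,0],[0.03,-0.28,0,0,0,0],[0.03,-0.28,0,0,0,0],[0.03,-0.28,0,0,0,0]]]'
python3 - <<'E'
from h import *
s=r.sense();print(s['tool_pos'],s['qd'].round(1))
out=[]
for c in("side","top"):
    p,d=r.snapshot(c)
    im=cv2.resize(p,None,fx=4,fy=4,interpolation=cv2.INTER_CUBIC)
    A=np.array([2.,2.])
    for P,col in((box((547.5,22),-16.8,140,90,13,21),(0,255,0)),(box(S,YW,160,110,13,13),(255,0,0))):
        q=proj(c,P)*4+1.5
        for f in(q[:4],q[4:]): cv2.polylines(im,[np.int32(f*16)],True,col,1,cv2.LINE_AA,4)
    u=proj(c,[S])[0]*4;x=int(u[0]);y=int(u[1]);out.append(im[y-220:y+220,x-200:x+200])
    hsv=cv2.cvtColor(p,cv2.COLOR_BGR2HSV)
    m=((hsv[...,1]<60)&(hsv[...,2]<118)).astype(np.uint8);n,l,st,ce=cv2.connectedComponentsWithStats(m)
    sd=np.int32(proj(c,box((547.5,22),-16.8,120,70,21,21)[2:3]))[0]
    i=l[sd[1],sd[0]];ys,xs=np.where(l==i);print(c,i,len(xs),cv2.minAreaRect(px2z(c,np.c_[xs,ys],21)[:,:2].astype(np.float32)))
    w=((hsv[...,1]<40)&(hsv[...,2]>210)).astype(np.uint8)
    mk=np.zeros_like(w);cv2.fillPoly(mk,[np.int32(proj(c,box(S,YW,175,125,13,13)[:4]))],1)
    ys,xs=np.where(w&mk);print("sheet",cv2.minAreaRect(px2z(c,np.c_[xs,ys],13)[:,:2].astype(np.float32)))
cv2.imwrite("pics/end2.png",np.hstack(out))
E
```

```text
time: 20.9
tool_pos: [655.5, 280.6, 252.4]
tcp_rot: [179.8, 0.3, -16.8]
ft_force: [0.1, 0.5, 0.0]
finger_gap: 85.2
[655.49332895 280.62790926 252.44691734] [-0.7 -1.   0.1  0.1  0.   0. ]
side 0 188567 ((726.3399658203125, 538.7291259765625), (2329.752197265625, 3066.44140625), 51.33800506591797)
sheet ((545.9735717773438, 24.32390594482422), (115.00199890136719, 162.8585662841797), 73.34233093261719)
top 151 1230 ((548.0984497070312, 20.046646118164062), (87.12907409667969, 137.29483032226562), 73.21619415283203)
sheet ((546.51416015625, 21.944839477539062), (111.0935287475586, 161.74005126953125), 73.14025115966797)
```

View pics/end2.png

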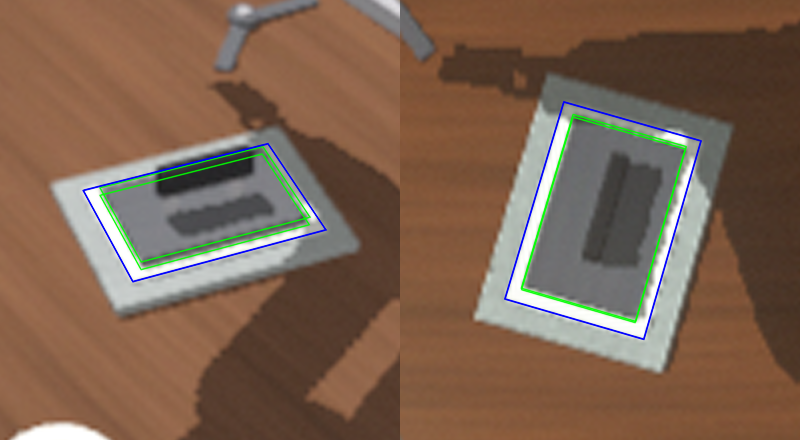

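The plate is centred on the sheet to about 2 mm, with its long sides aligned to within about 0.1°. Nothing is touching it. Handing in.

```bash
python3 -c "
from bench import r
print(r.hand_in());print(r.sense()['time'])"
```

```text
the job is handed in; nothing more can be done
None
the job is handed in; nothing more can be done
```

The rectangular steel plate is lying flat on the middle of the white sheet, and I handed the job in at about 21 s of the 48 s allowed. I gripped it by the bar, tilted it 20°, rested one long edge on the sheet and paused about 2 s there. Then I pivoted it down over about 3 s, held it until it lay flat, let go and moved the arm clear. I never went near the round plate.

**Final position:** the last top view puts the plate about 2 mm from the sheet's centre, with long sides parallel to about 0.1°. That 2 mm is also the limit of the camera calibration. The plate looked flat in both views. The tool height at release was 13 mm above the height at which I gripped it, as it should be for a flat plate.

**Forces:** readings between moves stayed below about 12 N.

**Checks that failed or disagreed:**
- **Side view:** the automatic outline measurement failed in the last side picture, so there I only compared the plate with a drawn overlay, and it matched.
- **Sheet centre:** the trained networks placed it up to 14 mm from my own measurement. I used mine, because its outline fitted both pictures.
- **During the pause:** I took a sideways force for a single-corner contact and briefly changed the plate's pitch by about 0.5°, then changed it back during the pivot.

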